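# Open the sugar jar at the canteen counter

### The arm

A 6-joint arm with a two-finger parallel gripper is mounted at the origin on the work surface. World frame = base frame: x ahead of the robot, y to its left, z up, the work surface at z = 0. Lengths are in m, angles in rad, forces in N, time in s.
With the tool pointing down it reaches from about 0.3 to 0.75 m from the base axis. Payload 8.5 kg.
Tool frame: the origin (TCP) lies at the very end of the fingers, on their centre line; the grasp point (between the pads) lies 19 mm behind it (env.grip_point_offset is the distance from the TCP to the grasp point, in m); z points along the fingers, y is the direction in which the jaws open and shut (so a half turn about z gives the same grasp; the last joint's range is limited). The gripper opens to 85 mm and grips with 20 to 120 N. Pads are 22 mm wide; open, the fingers measure 114 mm over their backs; the gripper's body (76 mm by 85 mm) begins 54 mm behind the grasp point. The pads swing forward as they close: fully open they stand 13 mm farther back than shut.
Start: joints at [1.059, 0.381, 1.297, -0, 1.464, -0.215], TCP at [0.161, 0.526, 0.231] pointing down, gripper open.
Joint ranges: [-3.11, 3.11], [-0.89, 2.33], [0.22, 2.48], [-1.42, 4.56], [0.17, 2.85], [-2.88, 2.88]. Speed limits (rad/s): [2.39, 2.39, 3.14, 3.14, 3.14, 3.14].

### API

Orientations are given as a 3x3 rotation matrix whose columns are the frame's x, y, z axes.
In Python, from bench import env gives the robot as it stands.
- The arm moves only by the tool step_arm, never from a script. Its argument "moves" is a list of rows, each a list of 4 numbers: the shift along the tool's x, y, z in mm, then the turn about the tool's z in rad. In form: [[x, y, z, twist], ...]. A call has 1 to 5 rows; each row shifts and turns the pose as measured when the row begins, along the tool's axes as they then stand; what a row does not reach is not made up. A row lasts 1/10 s, in which the tool goes at most 50 mm and 8.59 degrees, less where a joint would pass 70% of its speed; a pose out of reach is approached as far as the arm can. A call with a gripper value outside its range is refused whole. "grip" is the closure, from 0 (fully open) to 1 (shut), set as the call begins (left out, the last holds). The fingers move at their own pace and stop on an object; "grip_force" is the grip in N (left out, the last holds). Time passes only in rows, so rows that do not move let the fingers close. It gives the time, the measured TCP pose, the force and the opening at its end, in the units of the state.
- env.state(): the state, without advancing time (a new reading comes with each control period).
- env.snapshot(name): name is "scene" or "top" or "wrist"; returns the picture (420x560x3 uint8, blue, green, red); there is no depth.
- env.camera_info(name): a dict with "fov_y" (degrees; the focal length in pixels is half the picture's height over the tangent of half this angle, whatever the lens; pixels are square), "cx", "cy" (the principal point, pixels), "rvec" (rotation vector, rad) and "tvec" (3), from world to camera coordinates, as OpenCV has them. Camera axes: x right, y down, z forward; pixel columns grow to the right and rows downward; lengths in m; the calibration is good to about 2 mm. The wrist camera is an equidistant fisheye: a pixel r from the principal point sees the ray r / f radians off the axis. A picture is of the moment at which its call begins: read the wrist's pose just before it. camera_info takes no time and is no camera call; for the wrist camera it gives the pose at the moment of the call.
- env.hand_in(): hands the job in, once; it reports no verdict.
The state is a dict: "clock": time; "qpos": joint angles; "qvel": joint speeds; "joint_efforts": joint torques, N m; "position": TCP position; "orientation": TCP orientation; "force": force on the tool from outside, world axes, zero at the start; "ft_torque": the same for the moment, N m; "opening": finger opening in m.
Only numpy, scipy, OpenCV 4.12 (cv2) and the standard library are available. Lean on these libraries where they do the work, as an engineer would, in place of code of your own. Each camera call takes 0.05 s, during which the arm holds its last target.

### The job

Unscrew the wide black cap of the stouter of the two jars clamped to the counter: twist it anticlockwise, taking a fresh grip as often as needed, until it comes free and lifts off. Then set the cap down flat in the small steel tray, the same way up as it sat on the jar, without knocking the lidded pot aside.

Things in the scene. Friction and masses are not known exactly. Their poses are not given: they have to be found in the camera images.
- jar: White round jar 76 mm wide, shoulder 85 mm high, foot fixed in a round steel clamp. Origin: centre of underside, z up. Not the slim jar (54 mm wide, 34 mm cap, all fixed). Thread: the cap's yaw relative to the jar, modulo 180 deg, starts at 12-40 deg; anticlockwise from above it is free from 146 deg and meets a firm stop at 165 (125-155 in all). Slipping in the fingers at the stop does no harm.
- cap: Loose ribbed black cap, 60 mm diameter, 42 mm high, about 80 g, on the jar's axis; grip its top 22 mm across the diameter from above, any yaw. Origin: centre of lower rim, z up. Rim 87-90 mm above the counter while threaded; a springy seal (4-7 N) makes it turn stiffly (up to 0.4 N m) and, once free and let go, pushes the rim up to about 93 mm. Then it lifts straight off, clear after 25 mm.
- tray: Loose dark steel tray, 140 mm square, 12 mm high, walls and floor 4 mm thick, 0.5 kg, on the counter. Origin: centre of its underside, z up.
- pot: Low white pot with a flat steel lid and black knob, one piece, 96 mm in diameter and 80 mm high, 0.6 kg, loose on the counter: a bystander. Origin: centre of the underside.
Not all that is in view belongs to the job. Of the things that look like the cap, the middle-sized one is meant.

How it is judged:
On the way:
1. the cap is unscrewed and lifted clear of the jar's neck (z of cap in the frame of jar above 0.115 m), for 0.1 s.
At the end, for the whole second after the job is handed in: The cap stands at rest on the tray's floor (rim within 10 mm of the tray's underside, centre within 60 mm of the tray's centre), rim down and top up, within 10 degrees of upright, and released (horizontal distance between cap and tray below 0.06 m and z of cap in the frame of tray between 0 and 0.01 m and angle between cap's own z axis and vertical below 0.17 rad and linear speed of cap below 0.02 m/s); the robot touches nothing.
It fails at once if the lidded pot is knocked aside (moved more than 30 mm) or tipped by more than 20 degrees (distance of pot from where it was at the start of the episode above 0.03 m or angle between pot's own z axis and vertical above 0.35 rad).
It also fails if it takes over 58 s, if anything falls off the work surface, if the arm or the gripper's body presses on something with over 40 N, if the wrist force passes 120 N, or if a joint passes its speed limit or range.

## Working session

There is one attempt and no reset: what is moved stays moved. The work goes in short steps, Python scripts to look and compute and a tool call to move; the robot and the scene stay as the last step left them, time stands still between calls to the robot, and variables do not carry over. Pictures are saved under pics/ and viewed, and the job is handed in when it is done.

Besides the shell and the picture viewer there is one more tool, called after ">>>" as name(argument=value, ...) on one line, values as JSON. step_arm: Moves the arm, as the interface text tells. Its arguments: {"type":"object","properties":{"moves":{"type":"array"},"grip":{"type":"number"},"grip_force":{"type":"number"}},"required":["moves"]}

```bash
mkdir -p pics; ls; python3 - <<'E'
from bench import env
import cv2
print(env.state())
for n in("scene","top","wrist"):
    print(n,env.camera_info(n)); cv2.imwrite(f"pics/{n}0.png",env.snapshot(n))
E
```

```text
pics
{'clock': 0.0, 'qpos': array([ 1.05870726e+00,  3.81221068e-01,  1.29828472e+00, -1.36222953e-05,
        1.46357255e+00, -2.15300777e-01]), 'qvel': array([-6.39054667e-05, -1.37336839e-03, -7.52990487e-04,  1.01217340e-04,
        5.97699942e-04,  1.07917872e-05]), 'joint_efforts': array([-3.70202661e-04, -4.48477077e+01, -2.31268090e+01, -3.32437166e-04,
        5.00531503e-03,  1.25692787e-05]), 'position': array([0.16070622, 0.52569   , 0.23069023]), 'orientation': array([[-9.56281006e-01,  2.92448500e-01, -7.16174320e-04],
       [ 2.92449219e-01,  9.56280168e-01, -1.30173531e-03],
       [ 3.04172760e-04, -1.45426937e-03, -9.99998896e-01]]), 'force': array([ 0.69540632,  0.15216537, -0.58433473]), 'ft_torque': array([-0.05098224, -0.01701722,  0.00786865]), 'opening': 0.08491662880497168}
scene {'fov_y': 52.32959621231721, 'cx': 281.2776755731564, 'cy': 213.70925458849484, 'rvec': array([ 1.90490281,  1.48256276, -0.6568093 ]), 'tvec': array([-0.17124604, -0.33298084,  1.2663834 ])}
top {'fov_y': 49.09282341337548, 'cx': 286.54607284293377, 'cy': 207.57291236116666, 'rvec': array([ 2.15960266, -2.22159569,  0.029231  ]), 'tvec': array([0.03823767, 0.59380829, 0.89938751])}
wrist {'fov_y': 65.70646984690485, 'cx': 279.08106732211365, 'cy': 209.94876696838588, 'rvec': array([-2.33629442, -1.72749219, -0.24168071]), 'tvec': array([-0.54810529, -0.03566448,  0.37880584])}
```

View pics/scene0.png

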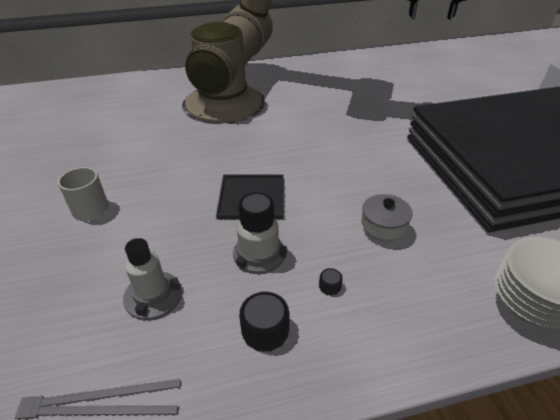

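View pics/top0.png

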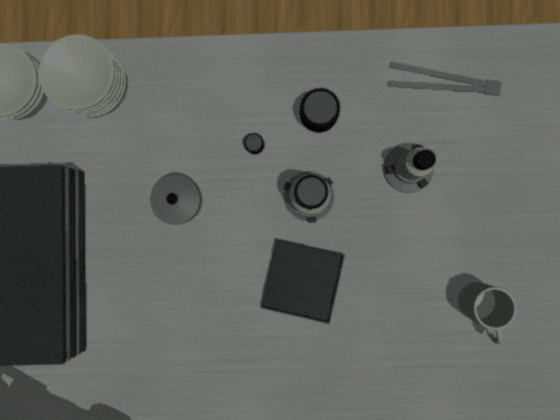

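View pics/wrist0.png

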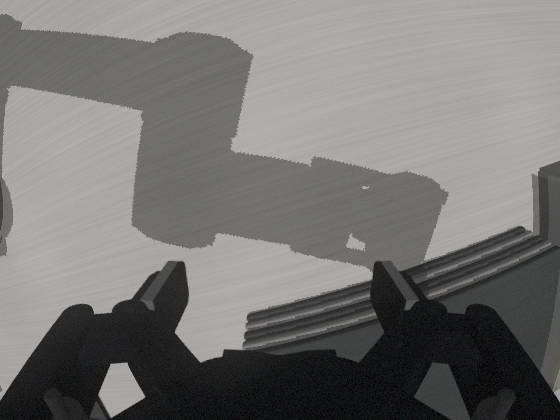

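In the scene picture, four things could be taken for the cap:
- the cap on the stout jar at (257,211)
- the slim jar's cap at (138,250)
- a large loose black cylinder at (265,320)
- a small black one at (331,281)

I choose (257,211), which is (311,192) in the top picture. It is middle-sized and sits on the stout jar. The tray is at (303,280) in the top picture and the pot at (175,198). I'll check with close crops.

```bash
python3 - <<'E'
import cv2,numpy as np
a=cv2.imread("pics/scene0.png")[160:280,200:320];b=cv2.imread("pics/top0.png")[155:335,240:370]
def up(i,s): return cv2.convertScaleAbs(cv2.resize(i,None,fx=s,fy=s,interpolation=cv2.INTER_CUBIC),alpha=1.6,beta=10)
A=up(a,4);B=up(b,600/180*1.0);B=cv2.resize(B,None,fx=1,fy=1)
cv2.imwrite("pics/c_scene.png",A);cv2.imwrite("pics/c_top.png",up(b,3.2));
E
```

```text
(no output)
```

View pics/c_scene.png

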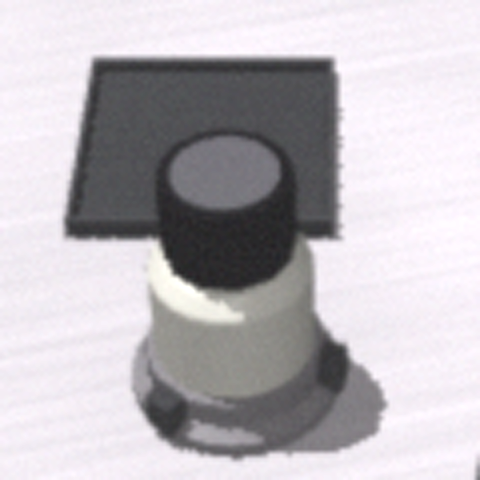

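View pics/c_top.png

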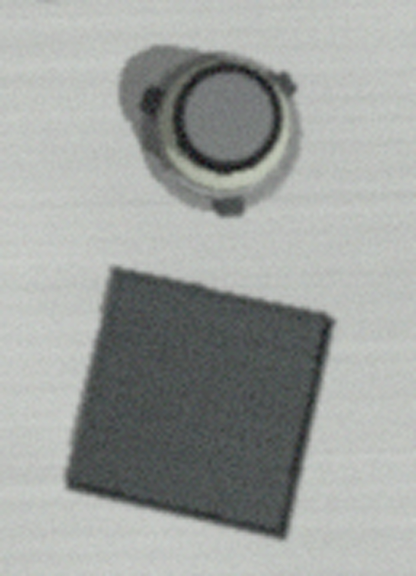

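```bash
cat > h.py <<'E'
import numpy as np,cv2
from bench import env
def cam(n):
    c=env.camera_info(n);R=cv2.Rodrigues(c["rvec"])[0];f=210/np.tan(np.radians(c["fov_y"]/2));return c,R,f
def ray(n,u,v,c=None):
    c,R,f=c or cam(n);x=np.array([u-c["cx"],v-c["cy"]])
    if n=="wrist":
        r=np.hypot(*x);th=r/f;d=np.r_[x/max(r,1e-9)*np.sin(th),np.cos(th)]
    else: d=np.r_[x/f,1]
    return -R.T@c["tvec"],R.T@d/np.linalg.norm(d)
def at(n,u,v,z,c=None):
    o,d=ray(n,u,v,c);return o+d*(z-o[2])/d[2]
def tri(rs):
    A=0;b=0
    for o,d in rs:
        P=np.eye(3)-np.outer(d,d);A=A+P;b=b+P@o
    return np.linalg.solve(A,b)
E
python3 - <<'E'
from h import *
np.set_printoptions(precision=4,suppress=True)
print(at("top",311.25,191.25,.131),at("scene",256.75,203,.131),tri([ray("top",311.25,191.25),ray("scene",256.75,203)]))
cs=[at("top",240+u/3.2,155+v/3.2,.012) for u,v in[(114,267),(333,318),(284,537),(68,487)]]
print(np.array(cs),np.mean(cs,0),[np.linalg.norm(cs[i]-cs[i-1]) for i in range(4)])
print(at("top",175,198,.05))
for p in [(254,143,.03),(320,110,.06),(425,158,.12)]:print(at("top",*p))
E
```

```text
[ 0.6165 -0.024   0.131 ] [ 0.6206 -0.0212  0.131 ] [ 0.617  -0.0224  0.1282]
[[ 0.5341  0.0448  0.012 ]
 [ 0.499  -0.0895  0.012 ]
 [ 0.366  -0.0551  0.012 ]
 [ 0.3997  0.0768  0.012 ]] [ 0.4497 -0.0058  0.012 ] [np.float64(0.13816088825332903), np.float64(0.1388288682089986), np.float64(0.1373884572766738), np.float64(0.13607655483951536)]
[0.6175 0.2339 0.05  ]
[0.7226 0.0815 0.03  ]
[ 0.7761 -0.048   0.06  ]
[ 0.6699 -0.2252  0.12  ]
```

>>> step_arm(moves=[[0,0,0,0.149],[0,0,0,0.149],[0,0,0,0.149],[0,0,0,0.149],[0,0,0,0.149]])

```text
clock: 0.65
position: [0.1604, 0.5252, 0.2294]
orientation: [[-0.496, 0.868, -0.002], [0.868, 0.496, -0.004], [-0.002, -0.004, -1.0]]
force: [-1.3, 0.0, -0.8]
opening: 0.0854
```

>>> step_arm(moves=[[0,0,0,0.149],[0,0,0,0.149],[0,0,0,0.149],[0,0,0,0.149],[0,0,0,0.149]])

```text
clock: 1.15
position: [0.1601, 0.5246, 0.228]
orientation: [[0.229, 0.973, -0.004], [0.973, -0.229, -0.007], [-0.007, -0.002, -1.0]]
force: [0.2, 0.4, -0.4]
opening: 0.0852
```

>>> step_arm(moves=[[0,0,0,0.149],[0,0,0,0.149],[0,0,0,0.149],[0,0,0,0.149],[0,0,0,0.149]])

```text
clock: 1.65
position: [0.1597, 0.524, 0.2265]
orientation: [[0.831, 0.556, -0.005], [0.556, -0.831, -0.01], [-0.01, 0.005, -1.0]]
force: [0.1, 0.0, 0.8]
opening: 0.0853
```

>>> step_arm(moves=[[0,0,0,0.149],[0,0,0,0.149],[0,0,0,0.149],[0,0,0,0.149],[0,0,0,0.149]])

```text
clock: 2.15
position: [0.1594, 0.5234, 0.2251]
orientation: [[0.987, -0.16, -0.007], [-0.16, -0.987, -0.013], [-0.005, 0.014, -1.0]]
force: [0.1, -0.7, -0.2]
opening: 0.0854
```

```bash
cat >> h.py <<'E'
np.set_printoptions(precision=4,suppress=True)
def to(p):
    s=env.state();print("t",s["clock"],"q6",s["qpos"][5],"pos",s["position"],"F",s["force"],"T",s["ft_torque"],"op",s["opening"])
    yaw=np.arctan2(s["orientation"][1,1],s["orientation"][0,1]);print("yawy",yaw,"zaxis",s["orientation"][:,2],"tool mm",s["orientation"].T@(np.array(p)-s["position"])*1000)
E
python3 -c "
from h import *
to([.617,-.023,.2])"
```

```text
t 2.15 q6 2.7898884894300378 pos [0.1594 0.5234 0.2251] F [ 0.1043 -0.7189 -0.2113] T [0.0023 0.0375 0.0385] op 0.08538317222989847
yawy -1.7311518992725414 zaxis [-0.007  -0.0126 -0.9999] tool mm [539.0857 465.9467  28.7823]
```

>>> step_arm(moves=[[37,32,-1,0],[37,32,-1,0],[37,32,-1,0],[37,32,-1,0],[37,32,-1,0]])

```text
clock: 2.65
position: [0.3164, 0.333, 0.2296]
orientation: [[0.988, -0.156, -0.009], [-0.156, -0.988, -0.014], [-0.007, 0.015, -1.0]]
force: [1.5, -0.2, 0.7]
opening: 0.0852
```

>>> step_arm(moves=[[37,32,-1,0],[37,32,-1,0],[37,32,-1,0],[37,32,-1,0],[37,32,-1,0]])

```text
clock: 3.15
position: [0.4758, 0.1402, 0.2358]
orientation: [[0.988, -0.156, -0.009], [-0.157, -0.988, -0.013], [-0.007, 0.015, -1.0]]
force: [0.8, 0.8, 0.2]
opening: 0.0855
```

```bash
python3 -c "
from h import *
to([.617,-.023,.2])"
```

```text
t 3.15 q6 1.7838690261682777 pos [0.4758 0.1402 0.2358] F [0.7545 0.776  0.2176] T [ 0.0215 -0.0279 -0.0245] op 0.08546059127875097
yawy -1.727901692072726 zaxis [-0.0094 -0.0132 -0.9999] tool mm [165.2607 138.5631  36.6246]
```

>>> step_arm(moves=[[37,31,5,0],[37,31,5,0],[37,31,5,0],[37,31,5,0],[17,14,5,0]])

```text
clock: 3.65
position: [0.621, -0.0314, 0.2103]
orientation: [[0.987, -0.16, -0.009], [-0.161, -0.987, -0.013], [-0.007, 0.014, -1.0]]
force: [-0.2, 0.8, 0.1]
opening: 0.085
```

```bash
python3 -c "
from h import *
to([.617,-.023,.2])
c=cam('wrist');print(c[0])
i=env.snapshot('wrist');cv2.imwrite('pics/w1.png',i)
s=env.snapshot('scene');cv2.imwrite('pics/s1.png',s)
c=cam('wrist');
import pickle;pickle.dump(c,open('c1.pkl','wb'))"
```

```text
t 3.65 q6 1.4985779848607814 pos [ 0.621  -0.0314  0.2103] F [-0.1632  0.8324  0.1031] T [ 0.0466 -0.0026  0.0572] op 0.0850157818218555
yawy -1.7319622188193855 zaxis [-0.0093 -0.013  -0.9999] tool mm [-5.2483 -7.7917 10.2487]
{'fov_y': 65.70646984690485, 'cx': 279.08106732211365, 'cy': 209.94876696838588, 'rvec': array([-1.8936,  2.233 ,  0.3102]), 'tvec': array([0.0649, 0.5606, 0.5346])}
```

View pics/w1.png

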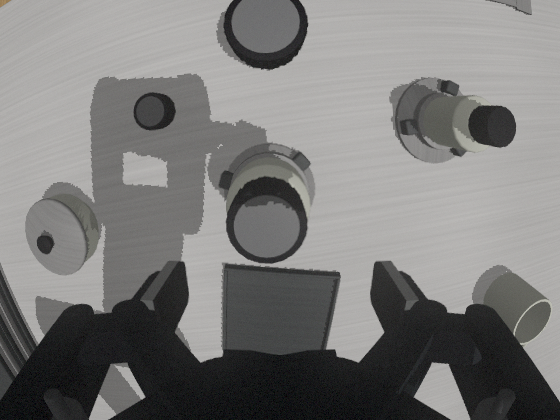

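View pics/s1.png

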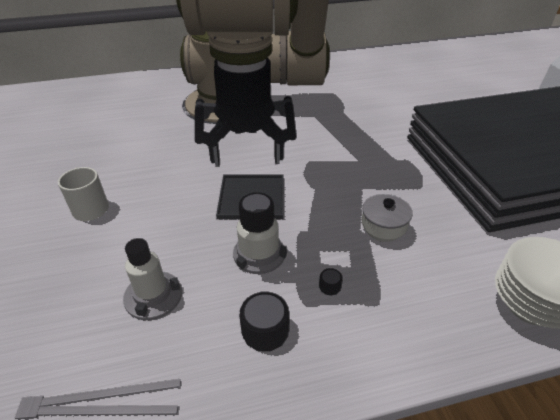

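```bash
python3 -c "
from h import *
import pickle
c=pickle.load(open('c1.pkl','rb'))
print(at('wrist',267,224.5,.130,c), tri([ray('top',311.25,191.25),ray('wrist',267,224.5,c)]),tri([ray('top',311.25,191.25),ray('scene',256.75,203),ray('wrist',267,224.5,c)]))
k,R,f=cam('scene');x=R@np.array([.621,-.0314,.21])+k['tvec'];print(x[:2]/x[2]*f+[k['cx'],k['cy']])
print([at('wrist',u,v,.012,c) for u,v in[(224,264),(340,272),(329,350)]],at('wrist',60,235,.06,c))
"
python3 -c "
import cv2
i=cv2.imread('pics/w1.png')[170:280,210:330];cv2.imwrite('pics/w1c.png',cv2.resize(i,None,fx=5,fy=5,interpolation=2))"
```

```text
[ 0.6164 -0.0236  0.13  ] [ 0.6166 -0.0239  0.1307] [ 0.6165 -0.0227  0.1282]
[248.1922 166.6066]
[array([0.5364, 0.044 , 0.012 ]), array([ 0.5027, -0.0888,  0.012 ]), array([ 0.3827, -0.0648,  0.012 ])] [0.6168 0.2166 0.06  ]
```

View pics/w1c.png

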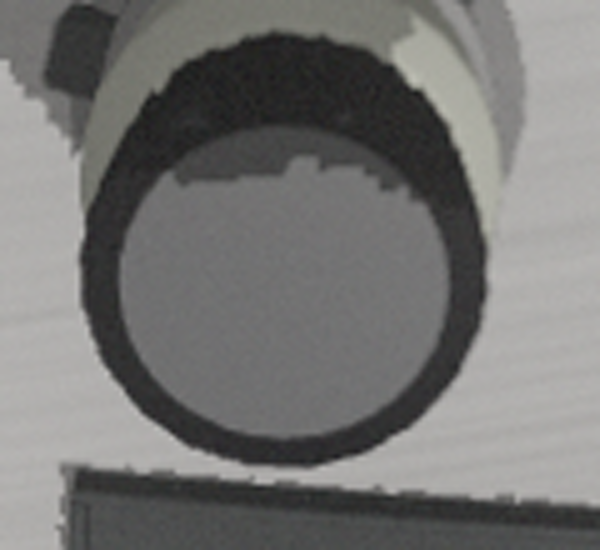

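>>> step_arm(moves=[[-5,-6,15,0],[-2,-1,15,0],[0,0,15,0]])

```text
clock: 4.05
position: [0.6136, -0.0218, 0.1647]
orientation: [[0.987, -0.161, -0.008], [-0.161, -0.987, -0.012], [-0.006, 0.014, -1.0]]
force: [0.3, 0.6, -0.8]
opening: 0.0855
```

```bash
python3 -c "
from h import *
to([.6155,-.0235,.098])"
```

```text
t 4.05 q6 1.5131162734108006 pos [ 0.6136 -0.0218  0.1647] F [ 0.3288  0.5836 -0.8185] T [ 0.0219 -0.0059 -0.0265] op 0.08551172347074817
yawy -1.7325713863556937 zaxis [-0.0084 -0.0124 -0.9999] tool mm [ 2.5854  0.4541 66.7456]
```

>>> step_arm(moves=[[1,0,20,0],[0.5,0,20,0],[0.5,0,15,0],[0.5,0,10,0],[0,0,0,0]])

```text
clock: 4.55
position: [0.6118, -0.0179, 0.0969]
orientation: [[0.988, -0.157, -0.012], [-0.157, -0.988, -0.011], [-0.01, 0.013, -1.0]]
force: [-0.1, -0.0, 1.2]
opening: 0.0856
```

```bash
python3 -c "
from h import *
to([.6155,-.0235,.098])
cv2.imwrite('pics/s2.png',env.snapshot('scene')[100:310,140:390].repeat(3,0).repeat(3,1)[:600])"
```

```text
t 4.55 q6 1.516175591262636 pos [ 0.6118 -0.0179  0.0969] F [-0.0586 -0.0059  1.2195] T [-0.0238  0.0237  0.0292] op 0.08560651339597355
yawy -1.728163840997883 zaxis [-0.0123 -0.0108 -0.9999] tool mm [ 4.4846  4.9897 -1.0996]
```

View pics/s2.png

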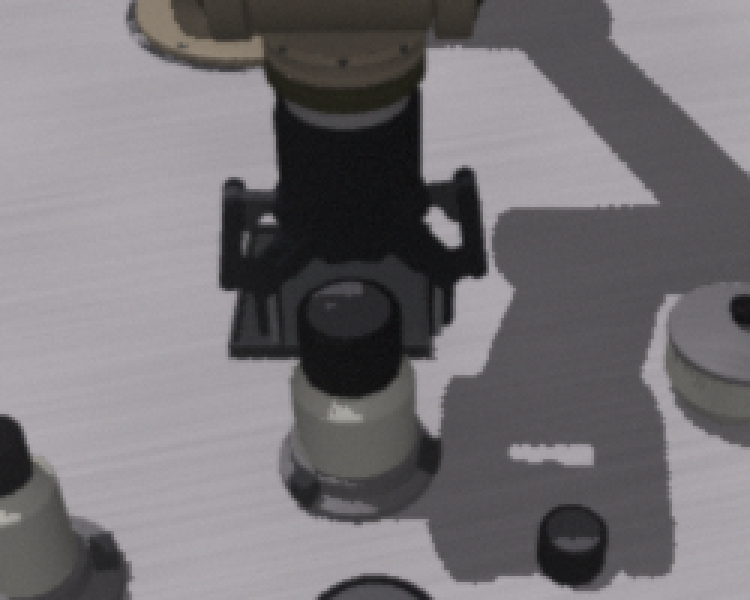

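```bash
python3 -c "
from h import *
s=env.state();P=s['position'];R0=s['orientation']
k,R,f=cam('scene')
for w,z in [(-.0425,-.013),(.0425,-.013),(-.0425,-.032),(.0425,-.032)]:
  p=P+R0@np.array([0,w,z]);x=R@p+k['tvec'];u=x[:2]/x[2]*f+[k['cx'],k['cy']];print((u-[140,100])*3)
i=cv2.imread('pics/s2.png')[150:420,180:530]
cv2.imwrite('pics/s2b.png',cv2.resize(cv2.convertScaleAbs(i,alpha=2.5,beta=15),None,fx=2.2,fy=2.2))
"
```

```text
[426.9564 321.16  ]
[281.8114 329.0052]
[427.2427 296.807 ]
[279.5346 304.5969]
```

View pics/s2b.png

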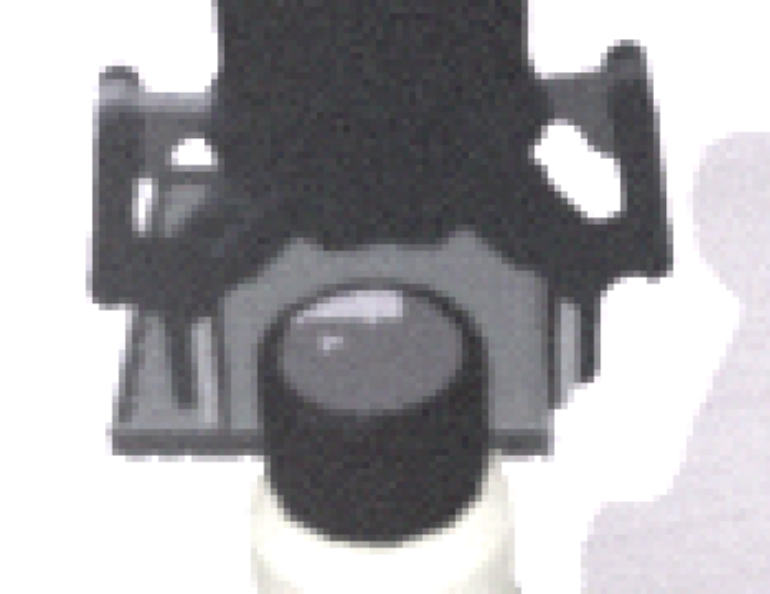

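>>> step_arm(moves=[[4.5,5,-1,0],[0,0,0,0]])

```text
clock: 4.8
position: [0.6168, -0.0237, 0.1007]
orientation: [[0.988, -0.156, -0.008], [-0.156, -0.988, -0.012], [-0.006, 0.013, -1.0]]
force: [0.5, 0.8, -0.9]
opening: 0.0856
```

```bash
python3 -c "
from h import *
to([.6155,-.0235,.098])"
```

```text
t 4.8 q6 1.5077639284786861 pos [ 0.6168 -0.0237  0.1007] F [ 0.4776  0.7873 -0.8564] T [0.0069 0.0117 0.0283] op 0.08557120062481464
yawy -1.7275912361628234 zaxis [-0.0082 -0.0117 -0.9999] tool mm [-1.286  -0.0649  2.6891]
```

>>> step_arm(moves=[[-1,0,4,0],[0,0,0,0],[0,0,0,0],[0,0,0,0],[0,0,0,0]], grip=0.6, grip_force=60)

```text
clock: 5.3
position: [0.6163, -0.0238, 0.098]
orientation: [[0.988, -0.157, -0.005], [-0.157, -0.988, -0.012], [-0.003, 0.013, -1.0]]
force: [-0.1, 0.5, 0.1]
opening: 0.0581
```

```bash
python3 -c "
from h import *
to([.6155,-.0235,.097])"
```

```text
t 5.3 q6 1.5077739892126694 pos [ 0.6163 -0.0238  0.098 ] F [-0.0547  0.4803  0.0889] T [ 0.0581  0.0388 -0.0003] op 0.05812846141772085
yawy -1.7281508487614203 zaxis [-0.0053 -0.0119 -0.9999] tool mm [-0.8081 -0.1765  1.0276]
```

>>> step_arm(moves=[[0,0,0,0],[0,0,0,-0.1],[0,0,0,-0.14],[0,0,0,-0.14]], grip=1, grip_force=80)

```text
clock: 5.7
position: [0.6171, -0.0234, 0.0986]
orientation: [[0.973, 0.231, -0.003], [0.231, -0.973, -0.011], [-0.005, 0.01, -1.0]]
force: [1.0, 2.5, 2.3]
opening: 0.0582
```

```bash
python3 -c "
from h import *
to([.6155,-.0235,.097])"
```

```text
t 5.7 q6 1.1167476307644413 pos [ 0.6171 -0.0234  0.0986] F [1.0282 2.5066 2.3018] T [ 0.5115  0.014  -0.1466] op 0.05817762704542627
yawy -1.3372977733124223 zaxis [-0.0029 -0.0109 -0.9999] tool mm [-1.5495 -0.2391  1.6101]
```

>>> step_arm(moves=[[0,0,0,-0.149],[0,0,0,-0.149],[0,0,0,-0.149],[0,0,0,-0.149],[0,0,0,-0.149]])

```text
clock: 6.2
position: [0.6173, -0.0218, 0.0996]
orientation: [[0.554, 0.833, -0.002], [0.833, -0.554, -0.009], [-0.008, 0.003, -1.0]]
force: [-0.6, 0.6, 2.6]
opening: 0.058
```

```bash
python3 -c "
from h import *
to([.6155,-.0235,.097])
cv2.imwrite('pics/w3.png',env.snapshot('wrist'))"
```

```text
t 6.2 q6 0.3667420769256685 pos [ 0.6173 -0.0218  0.0996] F [-0.6099  0.5722  2.6209] T [ 0.0575  0.0857 -0.0711] op 0.057984457920250206
yawy -0.5866694535903461 zaxis [-0.0016 -0.0085 -1.    ] tool mm [-2.4375 -0.5857  2.6199]
```

View pics/w3.png

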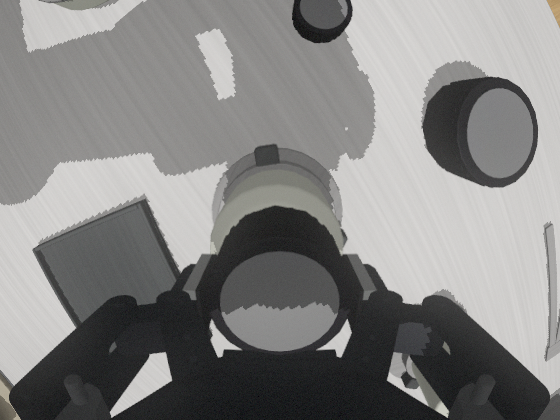

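>>> step_arm(moves=[[0,0,0,-0.149],[0,0,0,-0.149],[0,0,0,-0.149],[0,0,0,-0.149],[0,0,0,-0.149]])

```text
clock: 6.75
position: [0.6167, -0.0211, 0.1006]
orientation: [[-0.158, 0.987, -0.002], [0.987, 0.158, -0.008], [-0.007, -0.004, -1.0]]
force: [-2.0, 2.1, 3.2]
opening: 0.058
```

```bash
python3 -c "
from h import *
to([.6155,-.0235,.097])"
```

```text
t 6.75 q6 -0.3784471755828965 pos [ 0.6167 -0.0211  0.1006] F [-1.9989  2.1165  3.1781] T [ 0.2282  0.3227 -0.0528] op 0.057961594466554
yawy 0.15886503924646697 zaxis [-0.0025 -0.0077 -1.    ] tool mm [-2.1638 -1.567   3.629 ]
```

>>> step_arm(moves=[[0,0,0,-0.149],[0,0,0,-0.149],[0,0,0,-0.149]])

```text
clock: 7.05
position: [0.6149, -0.0211, 0.1012]
orientation: [[-0.57, 0.822, -0.007], [0.822, 0.57, -0.007], [-0.002, -0.01, -1.0]]
force: [-12.2, 5.7, 8.3]
opening: 0.0581
```

```bash
python3 -c "
from h import *
to([.6155,-.0235,.097])"
```

```text
t 7.05 q6 -0.8260891231894999 pos [ 0.6149 -0.0211  0.1012] F [-12.2276   5.6882   8.3266] T [ 0.8302  1.5504 -1.2983] op 0.05811535159083809
yawy 0.6063551864311142 zaxis [-0.0068 -0.0075 -0.9999] tool mm [-2.2748 -0.8443  4.1943]
```

>>> step_arm(moves=[[0,0,0,0.04],[0,0,-2,0]])

```text
clock: 7.25
position: [0.6148, -0.0211, 0.1035]
orientation: [[-0.534, 0.845, -0.007], [0.845, 0.534, -0.007], [-0.002, -0.01, -1.0]]
force: [0.8, 1.2, -2.1]
opening: 0.0581
```

```bash
python3 -c "
from h import *
to([.6155,-.0235,.097])"
```

```text
t 7.25 q6 -0.7835766786889825 pos [ 0.6148 -0.0211  0.1035] F [ 0.8186  1.2415 -2.0563] T [ 0.1106 -0.1043 -0.0161] op 0.0581114927614338
yawy 0.5634952068766655 zaxis [-0.0067 -0.0072 -1.    ] tool mm [-2.3544 -0.6157  6.5442]
```

Rose 2.3 mm with hardly any force, so the cap is free. I'll lift it gently.

>>> step_arm(moves=[[0,0,-5,0],[0,0,-6,0],[0,0,-8,0]])

```text
clock: 7.55
position: [0.6146, -0.021, 0.1226]
orientation: [[-0.532, 0.846, -0.009], [0.847, 0.532, -0.007], [-0.001, -0.011, -1.0]]
force: [-0.3, -0.9, -0.6]
opening: 0.0579
```

```bash
python3 -c "
from h import *
to([.6155,-.0235,.097])
cv2.imwrite('pics/s4.png',env.snapshot('scene'))"
```

```text
t 7.55 q6 -0.7814423174801017 pos [ 0.6146 -0.021   0.1226] F [-0.3033 -0.9442 -0.6303] T [0.0667 0.0214 0.0063] op 0.05794319365313289
yawy 0.5613405150358673 zaxis [-0.0089 -0.007  -0.9999] tool mm [-2.589  -0.2843 25.5689]
```

View pics/s4.png

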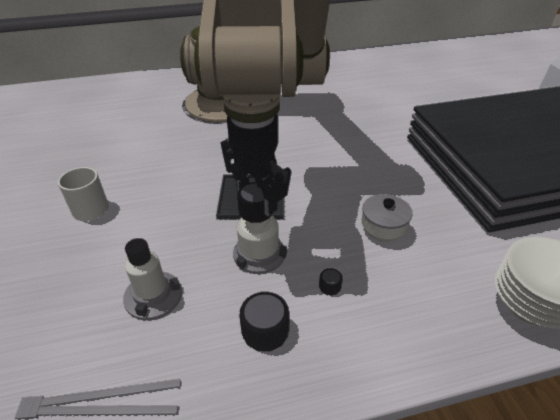

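>>> step_arm(moves=[[0,0,-15,0],[0,0,-20,0],[0,0,-15,0],[0,0,0,0]])

```text
clock: 8.0
position: [0.6157, -0.0209, 0.1774]
orientation: [[-0.532, 0.847, -0.005], [0.847, 0.532, -0.008], [-0.004, -0.009, -1.0]]
force: [0.8, 0.2, -0.6]
opening: 0.0584
```

```bash
python3 -c "
from h import *
to([.450,-.006,.12])
cv2.imwrite('pics/s5.png',env.snapshot('scene'))"
```

```text
t 8.0 q6 -0.7813394118363006 pos [ 0.6157 -0.0209  0.1774] F [ 0.8465  0.1588 -0.6036] T [ 0.0256 -0.0218  0.0154] op 0.05841670036028909
yawy 0.5609135568457164 zaxis [-0.0052 -0.0084 -1.    ] tool mm [ 100.9895 -131.8614   58.1425]
```

View pics/s5.png

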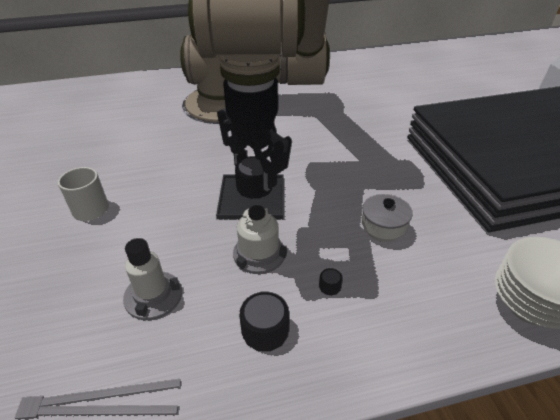

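>>> step_arm(moves=[[25,-33,0,0],[25,-33,0,0],[25,-33,5,0],[25,-33,10,0],[0,0,15,0]])

```text
clock: 8.55
position: [0.4423, -0.0055, 0.1421]
orientation: [[-0.532, 0.847, -0.012], [0.847, 0.532, -0.007], [0.0, -0.014, -1.0]]
force: [1.0, -0.9, -0.9]
opening: 0.058
```

```bash
python3 -c "
from h import *
to([.450,-.006,.035])
cv2.imwrite('pics/s6.png',env.snapshot('scene')[90:290,140:390].repeat(3,0).repeat(3,1))"
```

```text
t 8.55 q6 -0.8313465829457286 pos [ 0.4423 -0.0055  0.1421] F [ 0.9925 -0.9004 -0.9478] T [-0.0173  0.0006 -0.0452] op 0.057997899475783064
yawy 0.5607319030917312 zaxis [-0.0117 -0.0071 -0.9999] tool mm [ -4.5361   7.7784 107.0006]
```

View pics/s6.png

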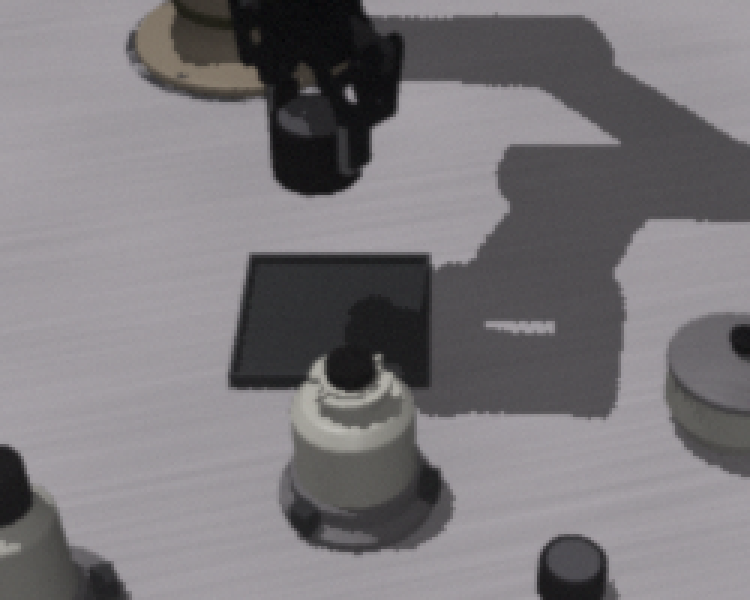

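>>> step_arm(moves=[[-2,4,25,0],[-2,4,25,0],[-1,2,25,0],[0,0,20,0],[0,0,5,0]])

```text
clock: 9.1
position: [0.4553, -0.006, 0.0357]
orientation: [[-0.531, 0.847, -0.012], [0.847, 0.531, -0.007], [0.001, -0.014, -1.0]]
force: [-0.3, 0.3, 0.1]
opening: 0.0581
```

```bash
python3 -c "
from h import *
to([.450,-.006,.016])
cv2.imwrite('pics/s7.png',env.snapshot('scene')[90:290,140:390].repeat(3,0).repeat(3,1))"
```

```text
t 9.1 q6 -0.8191749381507096 pos [ 0.4553 -0.006   0.0357] F [-0.3121  0.34    0.0834] T [-0.0012 -0.0385  0.0127] op 0.058135078817818306
yawy 0.5598181974028976 zaxis [-0.0125 -0.007  -0.9999] tool mm [ 2.833  -4.2175 19.7832]
```

View pics/s7.png

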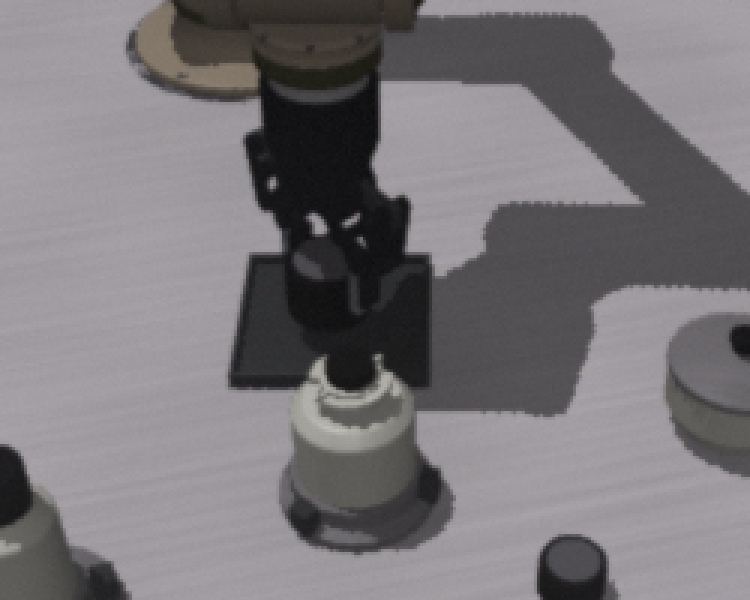

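Over the tray's centre, about 20 mm up. I'll lower in small steps and watch the force.

>>> step_arm(moves=[[2,-3,6,0],[1,-1,5,0],[0,0,3,0]])

```text
clock: 9.45
position: [0.4513, -0.0061, 0.0227]
orientation: [[-0.531, 0.847, -0.009], [0.847, 0.531, -0.008], [-0.002, -0.012, -1.0]]
force: [-1.0, 0.8, -1.1]
opening: 0.0583
```

>>> step_arm(moves=[[0,0,2,0],[0,0,1,0]])

```text
clock: 9.65
position: [0.4516, -0.0062, 0.0199]
orientation: [[-0.531, 0.847, -0.008], [0.847, 0.531, -0.008], [-0.003, -0.011, -1.0]]
force: [0.1, 0.4, -0.0]
opening: 0.0581
```

```bash
python3 -c "
from h import *
to([.450,-.006,.014])"
```

```text
t 9.65 q6 -0.8206252118557799 pos [ 0.4516 -0.0062  0.0199] F [ 0.1157  0.4322 -0.0304] T [-0.0429  0.0309  0.0251] op 0.05807668031143316
yawy 0.5597577013758042 zaxis [-0.008  -0.0083 -0.9999] tool mm [ 0.996  -1.1619  5.9446]
```

>>> step_arm(moves=[[0,0,2,0],[0,0,1.5,0]])

```text
clock: 9.85
position: [0.4519, -0.0063, 0.0166]
orientation: [[-0.531, 0.847, -0.007], [0.847, 0.531, -0.009], [-0.004, -0.01, -1.0]]
force: [-0.8, 0.3, -0.5]
opening: 0.0579
```

>>> step_arm(moves=[[0,0,1.5,0]])

```text
clock: 9.95
position: [0.4519, -0.0063, 0.0151]
orientation: [[-0.531, 0.847, -0.007], [0.847, 0.531, -0.009], [-0.004, -0.01, -1.0]]
force: [0.2, 0.2, -1.1]
opening: 0.0582
```

>>> step_arm(moves=[[0,0,1.5,0]])

```text
clock: 10.05
position: [0.4521, -0.0065, 0.0143]
orientation: [[-0.531, 0.847, -0.006], [0.847, 0.531, -0.009], [-0.005, -0.01, -1.0]]
force: [-8.7, -1.1, 32.3]
opening: 0.0579
```

Contact with the tray floor at the expected height. Now I'll release.

>>> step_arm(moves=[[0,0,-0.5,0],[0,0,0,0],[0,0,0,0],[0,0,0,0],[0,0,0,0]], grip=0, grip_force=20)

```text
clock: 10.55
position: [0.4524, -0.0066, 0.0149]
orientation: [[-0.531, 0.847, -0.005], [0.847, 0.531, -0.009], [-0.005, -0.009, -1.0]]
force: [-1.3, 0.6, -0.0]
opening: 0.0854
```

```bash
python3 -c "
from h import *
to([.452,-.0065,.16])
cv2.imwrite('pics/w8.png',env.snapshot('wrist'))"
```

```text
t 10.55 q6 -0.8204718210105575 pos [ 0.4524 -0.0066  0.0149] F [-1.252   0.5798 -0.0409] T [-0.0904  0.0078  0.0313] op 0.08540183446905221
yawy 0.5599788686250415 zaxis [-0.005  -0.0095 -0.9999] tool mm [  -0.4735   -1.6204 -145.0899]
```

View pics/w8.png

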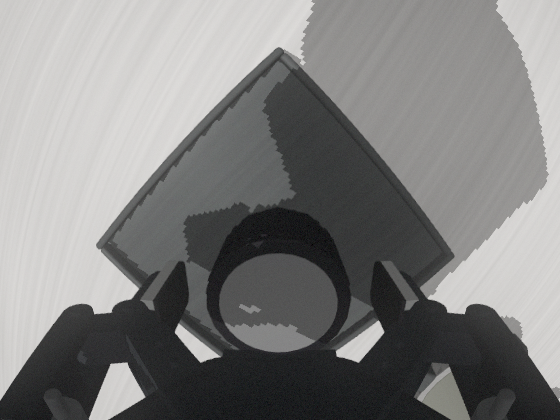

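The cap stands free between the open pads, with its top centre at about (280,302), and it is inside the tray. I'll retreat straight up.

>>> step_arm(moves=[[0,0,-15,0],[0,0,-20,0],[0,0,-30,0],[0,0,-40,0],[0,0,-40,0]])

```text
clock: 11.1
position: [0.4507, -0.0047, 0.1601]
orientation: [[-0.531, 0.847, -0.018], [0.847, 0.531, -0.006], [0.004, -0.018, -1.0]]
force: [0.9, -0.2, 0.6]
opening: 0.0852
```

>>> step_arm(moves=[[20,0,-40,0],[40,0,-20,0],[45,0,0,0],[45,0,0,0],[0,0,0,0]])

```text
clock: 11.6
position: [0.3711, 0.126, 0.2282]
orientation: [[-0.528, 0.849, -0.005], [0.849, 0.528, -0.007], [-0.003, -0.008, -1.0]]
force: [-0.6, -0.5, -0.1]
opening: 0.0855
```

```bash
python3 -c "
from h import *
to([.452,-.0065,.16])
cv2.imwrite('pics/s9.png',env.snapshot('scene'))
cv2.imwrite('pics/t9.png',env.snapshot('top'))"
```

```text
t 11.6 q6 -0.5277354416262698 pos [0.3711 0.126  0.2282] F [-0.6049 -0.465  -0.0652] T [-0.0902 -0.0389 -0.0006] op 0.08549110795069233
yawy 0.5564628675209657 zaxis [-0.0052 -0.0065 -1.    ] tool mm [-155.0705   -0.7945   68.6024]
```

View pics/s9.png

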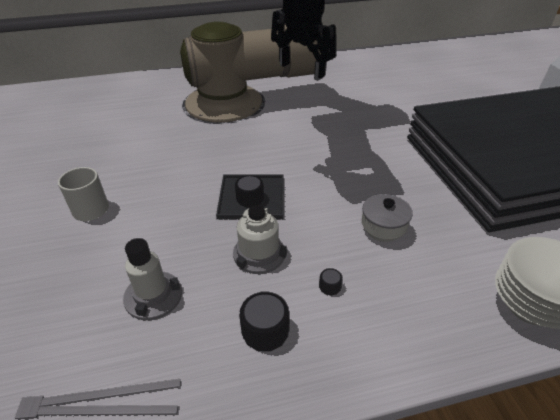

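View pics/t9.png

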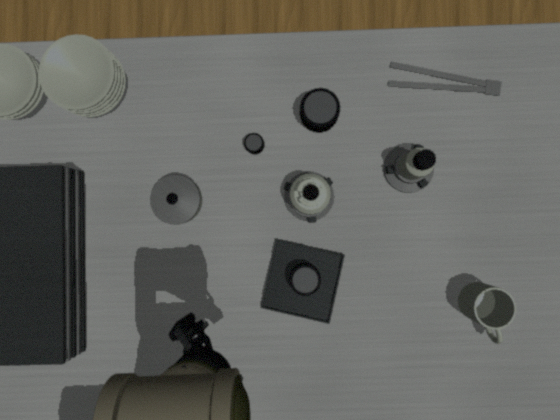

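The cap stands upright at the tray's centre, at (304,278) in the top view and (250,190) in the scene view. The pot is unmoved at (175,198), and the arm is clear of everything.

```bash
python3 -c "
from h import *
print(at('top',305,278,.046));print(env.hand_in())"
```

```text
[ 0.4583 -0.0104  0.046 ]
the job is handed in; nothing more can be done
None
```

The stout jar's cap is unscrewed and set down in the steel tray, and I handed the job in at about 11.7 s. The hand-in reports no verdict.

- **Unscrewing:** I turned the cap about 134° anticlockwise in a single grip. The moment then jumped to about 1.3 N m at the stop. I backed off slightly and lifted the cap off with almost no resistance.
- **Placing:** The cap met the tray floor at the expected height. The last lowering step showed 32 N, within the limits, and I then released it and moved the arm clear.
- **Last checks:** In the final pictures the cap stands upright about 10 mm from the tray's centre. The pot and everything else are where they were. The fingers are open, and the arm is well away from everything with a force reading near zero.
- **What disagreed:** The tool drifted by a few millimetres in some moves, including about 5 mm while lowering onto the cap, which I corrected before gripping. My camera estimates of the cap's position differed by up to 4 mm.

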